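# Uncover the watch movement and hold its dust dome

## Robot

A 6-joint arm with a two-finger parallel gripper is mounted at the origin on a cart in front of the work surface, level with it; the furniture and walls round the work are solid. World frame = base frame: x ahead of the robot, y to its left, z up, the work surface at z = 0. Lengths are in mm, angles in rad, forces in N, time in s.
With the tool pointing down it reaches from about 350 to 775 mm from the base axis. Payload 7.3 kg.
Tool frame: the origin (TCP) lies at the very end of the fingers, on their centre line; the grasp point (between the pads) lies 19 mm behind it; z points along the fingers, y is the direction in which the jaws open and shut (so a half turn about z gives the same grasp; the last joint's range is limited). The gripper opens to 92 mm and grips with 3 to 60 N. Pads are 19 mm wide; open, the fingers measure 130 mm over their backs; the gripper's body (75 mm by 190 mm) begins 47 mm behind the grasp point.
Start: joints at [-1.334, 0.342, 1.524, -0, 1.275, -0.146], TCP at [196.121, -487.013, 226.741] pointing down, gripper open.
Joint ranges: [-2.53, 2.53], [-0.77, 2.02], [0.04, 2.7], [-1, 4.14], [0.28, 2.66], [-3.11, 3.11]. Speed limits (rad/s): [2.57, 2.57, 3.14, 3.14, 3.14, 3.14].

## Interface

Orientations are given as a unit quaternion [w, x, y, z].
In Python, from plant import ctrl, eyes gives the robot as it stands.
- The arm moves only by the tool step_arm, never from a script. Its argument "plan" is a list of rows, each an object with "hand": the opening, from -1 (shut) to 1 (fully open); "linear": the shift along the tool's x, y, z in mm, a list of three; "rot": the turn, a rotation vector about the tool's x, y, z in rad, a list of three. A call has 1 to 10 rows; each row is the pose to reach, as a shift and turn from the pose measured when the call began, along the tool's axes at that moment; what a row does not reach only later rows make up. A row lasts 1/12 s, in which the tool goes at most 41.7 mm and 7.16 degrees, less where a joint would pass 70% of its speed; a pose out of reach is approached as far as the arm can. A call with a gripper value outside its range is refused whole. The fingers move at their own pace and stop on an object; "newtons" is the grip in N (left out, the last holds). Time passes only in rows, so rows that repeat a pose let the fingers close. It gives the time, the measured TCP pose, the force and the opening at its end, in the units of the state.
- ctrl.read_state(): the state, without advancing time (a new reading comes with each control period).
- eyes.camera(name): name is "scene" or "top" or "wrist"; returns the picture (384x512x3 uint8, blue, green, red); there is no depth.
- eyes.get_calibration(name): a dict with "fx", "fy", "cx", "cy" (pixels), "dist_coeffs" ([k1, k2, p1, p2, k3] as OpenCV has them; the pictures are not rectified), "origin" and "rotation" of the camera in the world. Camera axes: x right, y down, z forward; pixel columns grow to the right and rows downward; lengths in mm; the calibration is good to about 2 mm. A picture is of the moment at which its call begins: read the wrist's pose just before it. get_calibration takes no time and is no camera call; for the wrist camera it gives the pose at the moment of the call.
- ctrl.sign_off(): hands the job in, once; it reports no verdict.
The state is a dict: "t": time; "q": joint angles; "dq": joint speeds; "joint_torque": joint torques, N m; "tcp_pos": TCP position; "ee_rot": TCP orientation; "contact_force": force on the tool from outside, world axes, zero at the start; "wrist_torque": the same for the moment, N m; "opening": opening from 0.0 (shut) to 1.0 (fully open).
Only numpy, scipy, OpenCV 4.12 (cv2) and the standard library are available. Lean on these libraries where they do the work, as an engineer would, in place of code of your own. Each camera call takes 0.05 s, during which the arm holds its last target.

## Task

Three alike clear dust domes stand on their trays: one covers a watch movement (a flat round disc), one an empty watch case, one an empty dish. Take the dome that covers the movement by its knob, lift it straight up off its tray without disturbing the movement, and hold it level and still about 15 cm above the tray for three seconds; finish there, still holding it, with nothing put down. Leave the other two domes and everything else as they are.

Things in the scene. Friction and masses are not known exactly. Their poses are not given: they have to be found in the camera images.
- dome_a: clear bell-shaped dust dome, 104 mm in diameter at its open rim, 82 mm high; it stands loose, unfastened and centred on tray a. Origin: centre of its rim (underside), z up to the knob. Clear shell up to 62 mm above the origin; above it on the axis a neck (16 mm in diameter, 62 to 71 mm) and a round knob (25 mm in diameter, 71 to 82 mm), by which it is lifted. Weighs 45 to 90 g. The three domes are alike
- base_a: low round tray of dome a, 125 mm in diameter, loose on the counter; its flat top, on which the dome and one thing inside it stand, lies 18.5 mm above the origin. Origin: centre of its underside, z up. The three trays are alike
- dome_b: clear bell-shaped dust dome, 104 mm in diameter at its open rim, 82 mm high; it stands loose, unfastened and centred on tray b. Origin: centre of its rim (underside), z up to the knob. Clear shell up to 62 mm above the origin; above it on the axis a neck (16 mm in diameter, 62 to 71 mm) and a round knob (25 mm in diameter, 71 to 82 mm), by which it is lifted. Weighs 45 to 90 g. The three domes are alike
- base_b: low round tray of dome b, 125 mm in diameter, loose on the counter; its flat top, on which the dome and one thing inside it stand, lies 18.5 mm above the origin. Origin: centre of its underside, z up. The three trays are alike
- dome_c: clear bell-shaped dust dome, 104 mm in diameter at its open rim, 82 mm high; it stands loose, unfastened and centred on tray c. Origin: centre of its rim (underside), z up to the knob. Clear shell up to 62 mm above the origin; above it on the axis a neck (16 mm in diameter, 62 to 71 mm) and a round knob (25 mm in diameter, 71 to 82 mm), by which it is lifted. Weighs 45 to 90 g. The three domes are alike
- base_c: low round tray of dome c, 125 mm in diameter, loose on the counter; its flat top, on which the dome and one thing inside it stand, lies 18.5 mm above the origin. Origin: centre of its underside, z up. The three trays are alike
- movement: watch movement: flat solid round disc, 28 mm in diameter, 5 mm high with its bridge, on one of the three trays under that tray's dome (which one differs each time), within 5 mm of the middle. Origin: centre of its underside
- watch_case: empty watch case: open ring with four lugs, 46x42x9 mm, under another of the domes. Origin: centre of its underside
- dish: empty shallow round parts dish, 52 mm in diameter, 10 mm high, under the remaining dome. Origin: centre of its underside
- brass_box: bystander: round box, 45 mm in diameter, 23 mm high; origin at the centre of its underside
- loupe: bystander: short cylindrical eye loupe, 30 mm in diameter, 31 mm high; origin at the centre of its underside
- oil_bottle: bystander: small bottle, 44 mm in diameter, 72 mm high; origin at the centre of its underside
- screwdriver: bystander: thin screwdriver, 118 mm long, 11 mm thick, lying along its own y; origin under its middle
- tweezers: bystander: tweezers, 124 mm long, 14 mm wide, lying along their own y; origin under their middle
Not all that is in view belongs to the job. What is shaped like the dome_c but black is not meant.

How it is judged:
By the outcome, as a careful person would: the job done as asked, in the order asked, and still so for the second after the job is handed in, while the arm keeps its last pose, push and grip.
It also fails if it takes over 42 s, if anything falls off the work surface, if the arm or the gripper's body presses on something with over 40 N, if the wrist force passes 120 N, or if a joint passes its speed limit or range.

## Working session

There is one attempt and no reset: what is moved stays moved. The work goes in short steps, Python scripts to look and compute and a tool call to move; the robot and the scene stay as the last step left them, time stands still between calls to the robot, and variables do not carry over. Pictures are saved under pics/ and viewed, and the job is handed in when it is done.

Besides the shell and the picture viewer there is one more tool, called after "Call:" as name([rows], argument=value, ...), one row to a line, values as JSON. step_arm: Moves the arm, as the interface text tells. Its arguments: {"type":"object","properties":{"plan":{"type":"array","items":{"type":"object","properties":{"hand":{"type":"number"},"linear":{"type":"array","items":{"type":"number"}},"rot":{"type":"array","items":{"type":"number"}}}}},"newtons":{"type":"number"}},"required":["plan"]}

```bash
mkdir -p pics; ls; python3 - <<'E'
from plant import ctrl, eyes
import cv2
s=ctrl.read_state();print(s)
for n in("scene","top"):
    c=eyes.get_calibration(n);print(n,c)
    cv2.imwrite(f"pics/{n}0.png",eyes.camera(n))
E
```

```text
pics
{'t': 0.0, 'q': array([-1.33397102e+00,  3.42725997e-01,  1.52500300e+00, -2.76664356e-05,
        1.27541421e+00, -1.46027816e-01]), 'dq': array([-3.38050614e-04, -4.83606999e-04,  1.37115105e-03, -6.90613732e-05,
       -2.45325304e-04,  7.52102060e-04]), 'joint_torque': array([-1.22250778e-03, -4.31246281e+01, -2.44219655e+01,  7.16268551e-02,
        5.59550640e-02, -1.17703407e-04]), 'tcp_pos': array([ 196.02615224, -486.59166944,  226.04816505]), 'ee_rot': array([-7.73878659e-04,  9.81732754e-01,  1.90263496e-01, -4.84019108e-05]), 'contact_force': array([ 0.08183194, -0.02198979, -0.1694322 ]), 'wrist_torque': array([0.02279326, 0.00916151, 0.00549485]), 'opening': 0.9960628154714654}
scene {'fx': 422.5571299908518, 'fy': 422.5571299908518, 'cx': 248.72189952260942, 'cy': 190.57848331884756, 'dist_coeffs': array([0.01944982, 0.        , 0.        , 0.        , 0.        ]), 'origin': array([  93.51908753, -412.71197504,  471.88620542]), 'rotation': array([-0.50324953,  0.82797224, -0.21542668,  0.12162743])}
top {'fx': 466.0306730453995, 'fy': 466.0306730453995, 'cx': 258.0694592587495, 'cy': 198.16830929504212, 'dist_coeffs': array([-0.09327323,  0.        ,  0.        ,  0.        ,  0.        ]), 'origin': array([417.71487969, 303.42915952, 997.53931934]), 'rotation': array([ 0.03078796, -0.70475135,  0.70815863, -0.02981608])}
```

View pics/scene0.png

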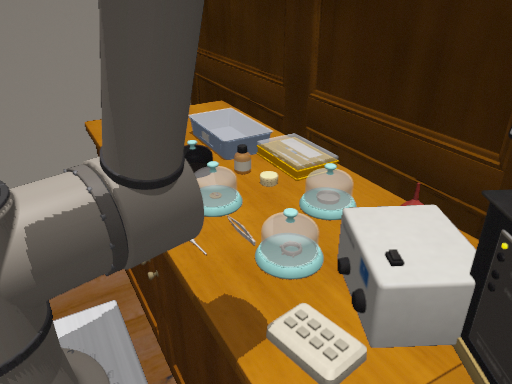

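View pics/top0.png

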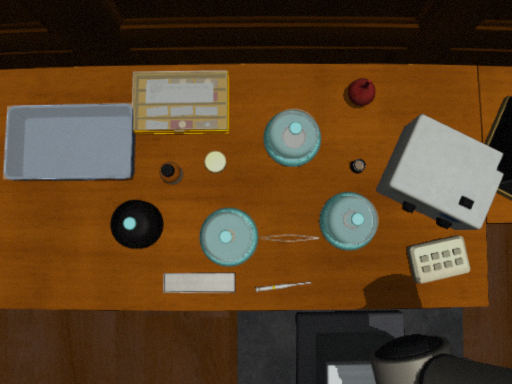

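Three clear domes show in the top view with knobs at about (296,128), (226,237) and (358,219), plus the black decoy at (130,224). I'll enlarge them to see the contents.

```bash
python3 - <<'E'
import cv2,numpy as np
t=cv2.imread("pics/top0.png");s=cv2.imread("pics/scene0.png")
f=lambda im,x,y,r=33:cv2.resize(im[y-r:y+r,x-r:x+r],(390,390),interpolation=cv2.INTER_CUBIC)
def enh(i):
    l=cv2.cvtColor(i,cv2.COLOR_BGR2LAB);l[...,0]=cv2.createCLAHE(4,(3,3)).apply(l[...,0]);return cv2.cvtColor(l,cv2.COLOR_LAB2BGR)
def row(l): return cv2.resize(np.hstack(l),(798,266))
cv2.imwrite("pics/c1.png",np.vstack([row([enh(f(t,292,137)),enh(f(t,229,237)),enh(f(t,349,221))]),row([enh(f(s,328,193)),enh(f(s,214,190)),enh(f(s,290,243,38))])]))
E
```

```text
(no output)
```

View pics/c1.png

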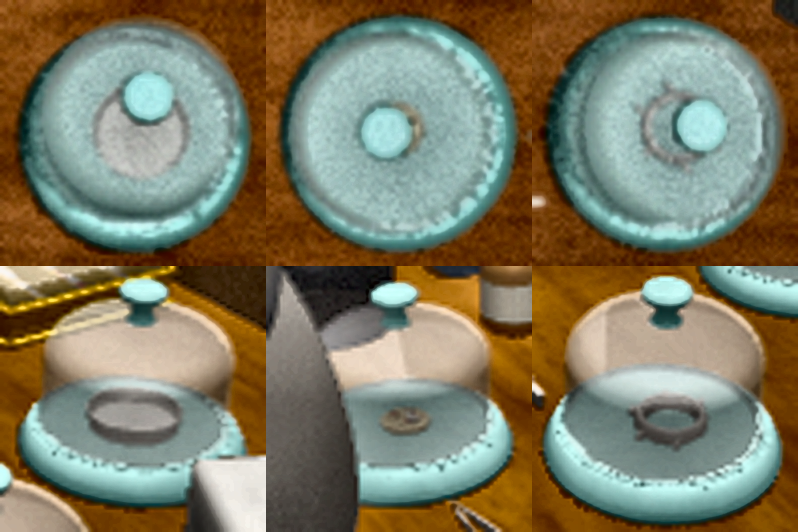

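The middle one covers the small brass disc, which is the movement: knob at top (226.0,236.7), scene about (212.8,164). The one on the left has the dish and the one on the right has the case. Now I'll measure its position.

```bash
cat > h.py <<'E'
import numpy as np,cv2
from plant import ctrl,eyes
from scipy.spatial.transform import Rotation as R
def rot(q): return R.from_quat([q[1],q[2],q[3],q[0]]).as_matrix()
def K(c): return np.array([[c['fx'],0,c['cx']],[0,c['fy'],c['cy']],[0,0,1]])
def ray(c,u,v,z):
    p=cv2.undistortPoints(np.array([[[u,v]]],float),K(c),c['dist_coeffs'])[0,0]
    d=rot(c['rotation'])@np.array([p[0],p[1],1]);o=np.array(c['origin']);return o+d*(z-o[2])/d[2]
def proj(c,P):
    M=rot(c['rotation']).T
    return cv2.projectPoints(np.atleast_2d(np.array(P,float)),cv2.Rodrigues(M)[0],-M@c['origin'],K(c),c['dist_coeffs'])[0][:,0]
E
python3 - <<'E'
from h import *
t=eyes.get_calibration("top");s=eyes.get_calibration("scene")
print("top knob",ray(t,226,236.7,99),"scene knob",ray(s,212.8,164.2,100))
print("tray c",ray(t,229,237,9), ray(t,229.5,237,18.5))
for n,u,v in[("dish",296,128),("case",358,219)]:print(n,ray(t,u,v,99))
print("black",ray(t,130,224,99),"bottle",ray(t,168,172,72),"round",ray(t,216,161,23))
print("tw",ray(t,262,237,5),ray(t,318,240,5))
st=ctrl.read_state();T=rot(st['ee_rot']);print(T)
P=ray(t,226,236.7,99);print("tool shift",T.T@(P-st['tcp_pos']))
w=eyes.get_calibration("wrist");print(w, T.T@(w['origin']-st['tcp_pos']))
E
```

```text
top knob [420.84385145 366.52968658  99.        ] scene knob [420.63800462 360.34999055 100.        ]
tray c [420.49991852 366.49533365   9.        ] [420.46917139 364.84048792  18.5       ]
dish [633.01812776 229.26138619  99.        ]
case [453.52087088 111.22779651  99.        ]
black [445.82840938 553.32920269  99.        ] bottle [550.97429703 485.41720733  72.        ] round [580.86659035 393.2356756   23.        ]
tw [420.20690666 296.63751307   5.        ] [413.1495741  177.62323544   5.        ]
[[ 9.27650443e-01  3.73449555e-01 -2.93463491e-04]
 [ 3.73449594e-01 -9.27649465e-01  1.36813108e-03]
 [ 2.38696692e-04 -1.37874122e-03 -9.99999021e-01]]
tool shift [ 527.13665901 -707.31634147  128.20672405]
{'fx': 315.5956576354503, 'fy': 315.5956576354503, 'cx': 255.6466866101075, 'cy': 191.79889383899032, 'dist_coeffs': array([-0.01467212,  0.        ,  0.        ,  0.        ,  0.        ]), 'origin': array([ 272.41986043, -455.98715452,  384.27018573]), 'rotation': array([ 0.12608185,  0.818994  , -0.55318243, -0.08568192])} [ 8.23505908e+01 -1.31221436e-01 -1.58144936e+02]
```

Call:
step_arm([
  {"hand":1,"linear":[28,-28,-44],"rot":[0,0,0]},
  {"hand":1,"linear":[56,-56,-44],"rot":[0,0,0]},
  {"hand":1,"linear":[84,-85,-44],"rot":[0,0,0]},
  {"hand":1,"linear":[112,-113,-44],"rot":[0,0,0]},
  {"hand":1,"linear":[140,-141,-44],"rot":[0,0,0]},
  {"hand":1,"linear":[168,-170,-44],"rot":[0,0,0]},
  {"hand":1,"linear":[196,-198,-44],"rot":[0,0,0]},
  {"hand":1,"linear":[224,-226,-44],"rot":[0,0,0]},
  {"hand":1,"linear":[252,-255,-44],"rot":[0,0,0]},
  {"hand":1,"linear":[280,-283,-44],"rot":[0,0,0]},
])

```text
t: 0.93
tcp_pos: [350.1, -117.5, 270.5]
ee_rot: [-0.001, 0.982, 0.19, -0.0]
contact_force: [1.7, -1.2, -0.1]
opening: 1.0
```

Call:
step_arm([
  {"hand":1,"linear":[23,-28,0],"rot":[0,0,0]},
  {"hand":1,"linear":[46,-56,0],"rot":[0,0,0]},
  {"hand":1,"linear":[70,-84,0],"rot":[0,0,0]},
  {"hand":1,"linear":[94,-112,0],"rot":[0,0,0]},
  {"hand":1,"linear":[117,-140,0],"rot":[0,0,0]},
  {"hand":1,"linear":[140,-168,0],"rot":[0,0,0]},
  {"hand":1,"linear":[164,-196,0],"rot":[0,0,0]},
  {"hand":1,"linear":[187,-224,0],"rot":[0,0,0]},
])

```text
t: 1.6
tcp_pos: [439.9, 162.1, 270.7]
ee_rot: [-0.001, 0.982, 0.19, -0.0]
contact_force: [0.3, -1.1, 0.4]
opening: 0.996
```

Call:
step_arm([
  {"hand":1,"linear":[8,-28,10],"rot":[0,0,0]},
  {"hand":1,"linear":[16,-56,20],"rot":[0,0,0]},
  {"hand":1,"linear":[25,-84,30],"rot":[0,0,0]},
  {"hand":1,"linear":[33,-112,40],"rot":[0,0,0]},
  {"hand":1,"linear":[41,-140,50],"rot":[0,0,0]},
  {"hand":1,"linear":[50,-168,60],"rot":[0,0,0]},
  {"hand":1,"linear":[58,-195,70],"rot":[0,0,0]},
  {"hand":1,"linear":[58,-195,70],"rot":[0,0,0]},
])

```text
t: 2.27
tcp_pos: [418.9, 368.1, 198.1]
ee_rot: [-0.001, 0.981, 0.192, -0.002]
contact_force: [-1.4, -0.6, 0.2]
opening: 0.999
```

```bash
cat > look.py <<'E'
from h import *
import sys
n=sys.argv[1]
st=ctrl.read_state();np.set_printoptions(precision=3,suppress=True);print(st['tcp_pos'],st['q'],st['contact_force'],st['opening'],st['t'])
w=eyes.get_calibration("wrist")
im=eyes.camera("wrist");cv2.imwrite(f"pics/{n}.png",im)
np.save(n+".npy",w,allow_pickle=True)
print(proj(w,[[421,365,100.5],[421,365,0]]), proj(w,st['tcp_pos']))
E
python3 look.py w1
```

```text
[418.861 368.141 198.118] [0.582 0.427 1.475 0.003 1.243 1.765] [-1.36  -0.602  0.226] 0.9988626165613057 2.2667
[[260.302 192.155]
 [259.231 165.477]] [[255.775 247.21 ]]
```

View pics/w1.png

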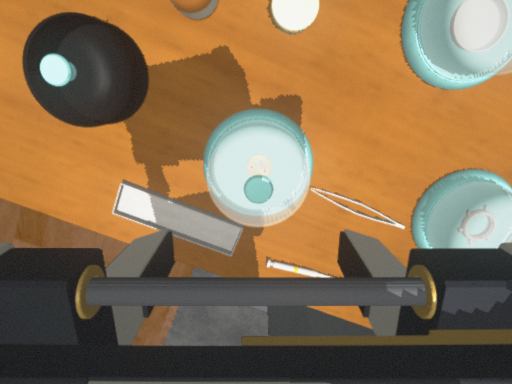

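The wrist view shows the small disc at (259,165) inside this dome, with its knob at about (258,190). The case and dish are under the other two.

```bash
python3 - <<'E'
from h import *
im=cv2.imread("pics/w1.png")
c=cv2.resize(im[135:225,200:320],(800,600),interpolation=cv2.INTER_CUBIC);cv2.imwrite("pics/w1c.png",c)
E
```

```text
(no output)
```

View pics/w1c.png

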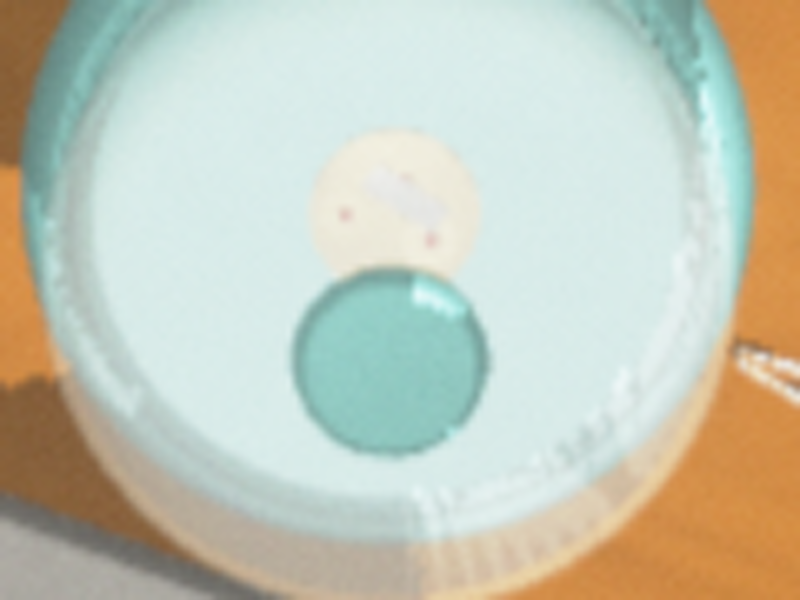

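```bash
python3 - <<'E'
from h import *
w=np.load("w1.npy",allow_pickle=True).item()
P=ray(w,258.65,189.3,98);print(P, "mov",ray(w,259.2,167,23))
t=eyes.get_calibration("top");print(proj(t,[P[0],P[1],100]))
st=ctrl.read_state();T=rot(st['ee_rot']);print(T,T.T@(np.array([P[0],P[1],86])-st['tcp_pos']),st['tcp_pos'])
print(R.from_matrix(T.T@np.array([[.9277,.3734,0],[.3734,-.9277,0],[0,0,-1]])).as_rotvec())
E
```

```text
[422.10862233 366.95313367  98.        ] mov [424.26312197 366.60163928  23.        ]
[[225.74343703 236.03963808]]
[[ 9.26321427e-01  3.76716925e-01 -3.60183411e-03]
 [ 3.76717784e-01 -9.26327964e-01 -4.62835757e-04]
 [-3.51083772e-03 -9.28140283e-04 -9.99993406e-01]] [  3.13059254   0.37811463 113.01911284] [419.4733213  366.17635123 199.02970957]
[-0.00092184  0.00351251  0.00359097]
```

Call:
step_arm([
  {"hand":1,"linear":[2.7,0.5,20],"rot":[0,0.0035,0.0035]},
  {"hand":1,"linear":[2.7,0.5,40],"rot":[0,0.0035,0.0035]},
  {"hand":1,"linear":[2.7,0.5,60],"rot":[0,0.0035,0.0035]},
  {"hand":0,"linear":[2.7,0.5,75],"rot":[0,0.0035,0.0035]},
  {"hand":0,"linear":[2.7,0.5,80],"rot":[0,0.0035,0.0035]},
  {"hand":0,"linear":[2.7,0.5,80],"rot":[0,0.0035,0.0035]},
  {"hand":0,"linear":[2.7,0.5,80],"rot":[0,0.0035,0.0035]},
  {"hand":0,"linear":[2.7,0.5,80],"rot":[0,0.0035,0.0035]},
])

```text
t: 2.98
tcp_pos: [422.7, 366.8, 120.4]
ee_rot: [-0.001, 0.982, 0.19, 0.001]
contact_force: [0.2, -0.4, -0.9]
opening: 0.688
```

```bash
python3 look.py w2; python3 - <<'E'
import cv2
im=cv2.imread("pics/w2.png");cv2.imwrite("pics/w2c.png",cv2.resize(im[140:320,136:376],(800,600),interpolation=cv2.INTER_CUBIC))
E
```

```text
[422.698 366.764 120.377] [0.577 0.507 1.577 0.001 1.055 1.765] [ 0.2   -0.376 -0.944] 0.687587212520064 2.9833
[[257.416 235.468]
 [256.919 188.477]] [[255.784 247.203]]
```

View pics/w2c.png

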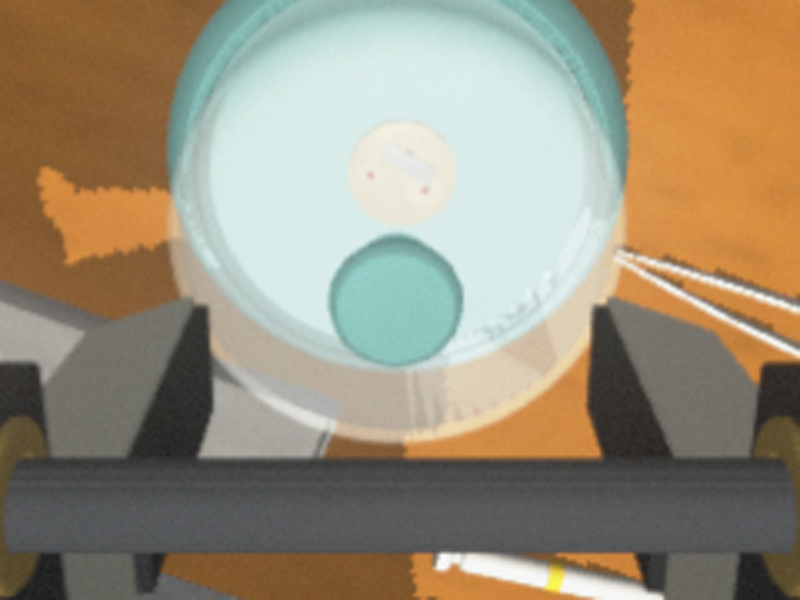

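```bash
python3 - <<'E'
from h import *
w=np.load("w2.npy",allow_pickle=True).item()
for u,v,z in[(254.95,230.6,100),(254.95,230.6,95)]:
  P=ray(w,u,v,z);print(P)
st=ctrl.read_state();T=rot(st['ee_rot']);print(T.T@(np.array([P[0],P[1],86])-st['tcp_pos']),st['tcp_pos'],T)
E
```

```text
[423.26832912 367.55572426 100.        ]
[421.15485655 366.72359354  95.        ]
[-1.52128642 -0.35683987 34.3958415 ] [422.64139924 366.88792882 120.39881894] [[ 0.92772551  0.37325933  0.00168588]
 [ 0.37325574 -0.9277261   0.00210618]
 [ 0.00235019 -0.00132469 -0.99999636]]
```

Call:
step_arm([
  {"hand":0,"linear":[-0.3,-0.5,8],"rot":[0,-0.002,0]},
  {"hand":0,"linear":[-0.3,-0.5,16],"rot":[0,-0.002,0]},
  {"hand":0,"linear":[-0.3,-0.5,23],"rot":[0,-0.002,0]},
  {"hand":0,"linear":[-0.3,-0.5,29],"rot":[0,-0.002,0]},
  {"hand":0,"linear":[-0.3,-0.5,33],"rot":[0,-0.002,0]},
  {"hand":0,"linear":[-0.3,-0.5,34],"rot":[0,-0.002,0]},
  {"hand":0,"linear":[-0.3,-0.5,34],"rot":[0,-0.002,0]},
  {"hand":0,"linear":[-0.3,-0.5,34],"rot":[0,-0.002,0]},
  {"hand":0,"linear":[-0.3,-0.5,34],"rot":[0,-0.002,0]},
])

```text
t: 3.78
tcp_pos: [422.4, 367.5, 86.7]
ee_rot: [-0.001, 0.982, 0.19, 0.0]
contact_force: [-0.4, 0.2, -0.2]
opening: 0.5
```

```bash
python3 look.py w3; python3 - <<'E'
import cv2
im=cv2.imread("pics/w3.png");cv2.imwrite("pics/w3c.png",cv2.resize(im[140:320,136:376],(800,600),interpolation=cv2.INTER_CUBIC))
E
```

```text
[422.439 367.456  86.662] [0.578 0.55  1.61  0.001 0.98  1.766] [-0.372  0.171 -0.2  ] 0.5000578397970187 3.7833
[[259.107 263.607]
 [257.944 200.243]] [[255.755 247.178]]
```

View pics/w3c.png

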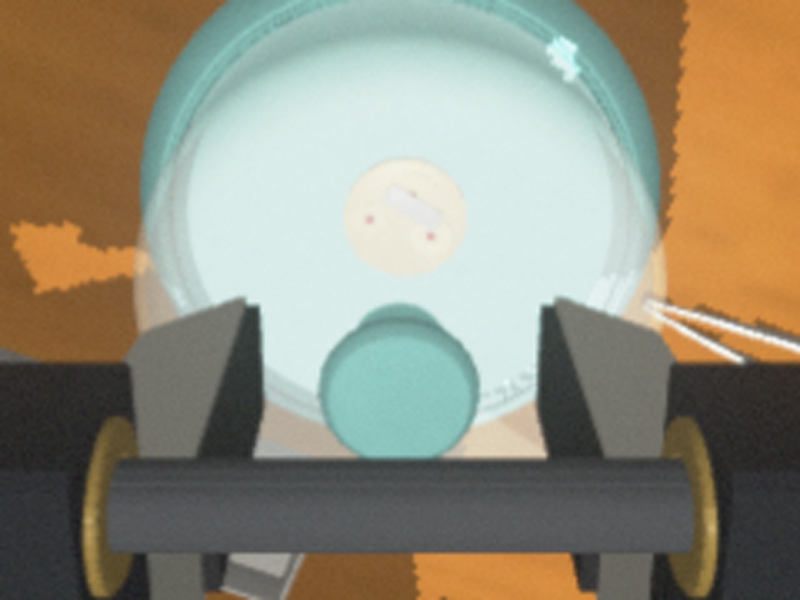

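Knob centred between the fingers (399.5 against a midpoint of 400.5 in the crop). Closing.

Call:
step_arm([
  {"hand":-0.3,"linear":[0,0,0],"rot":[0,0,0]},
  {"hand":-0.4,"linear":[0,0,0],"rot":[0,0,0]},
  {"hand":-0.45,"linear":[0,0,0],"rot":[0,0,0]},
  {"hand":-0.55,"linear":[0,0,0],"rot":[0,0,0]},
  {"hand":-1,"linear":[0,0,0],"rot":[0,0,0]},
  {"hand":-1,"linear":[0,0,0],"rot":[0,0,0]},
  {"hand":-1,"linear":[0,0,0],"rot":[0,0,0]},
  {"hand":-1,"linear":[0,0,0],"rot":[0,0,0]},
  {"hand":-1,"linear":[0,0,0],"rot":[0,0,0]},
  {"hand":-1,"linear":[0,0,0],"rot":[0,0,0]},
], newtons=15)

```text
t: 4.67
tcp_pos: [422.5, 367.5, 86.8]
ee_rot: [-0.001, 0.982, 0.19, 0.0]
contact_force: [-0.3, 0.5, 1.7]
opening: 0.245
```

```bash
python3 look.py w4; python3 - <<'E'
from h import *
im=cv2.imread("pics/w4.png");cv2.imwrite("pics/w4c.png",cv2.resize(im[140:320,136:376],(800,600),interpolation=cv2.INTER_CUBIC))
print(rot(ctrl.read_state()['ee_rot']))
E
```

```text
[422.486 367.494  86.809] [0.578 0.55  1.61  0.002 0.98  1.766] [-0.26   0.461  1.75 ] 0.24549307886079383 4.6667
[[259.19  263.527]
 [258.009 200.251]] [[255.806 247.151]]
[[ 9.27710535e-01  3.73300050e-01  4.85377694e-04]
 [ 3.73298611e-01 -9.27709377e-01  1.85962053e-03]
 [ 1.14448587e-03 -1.54399874e-03 -9.99998153e-01]]
```

View pics/w4c.png

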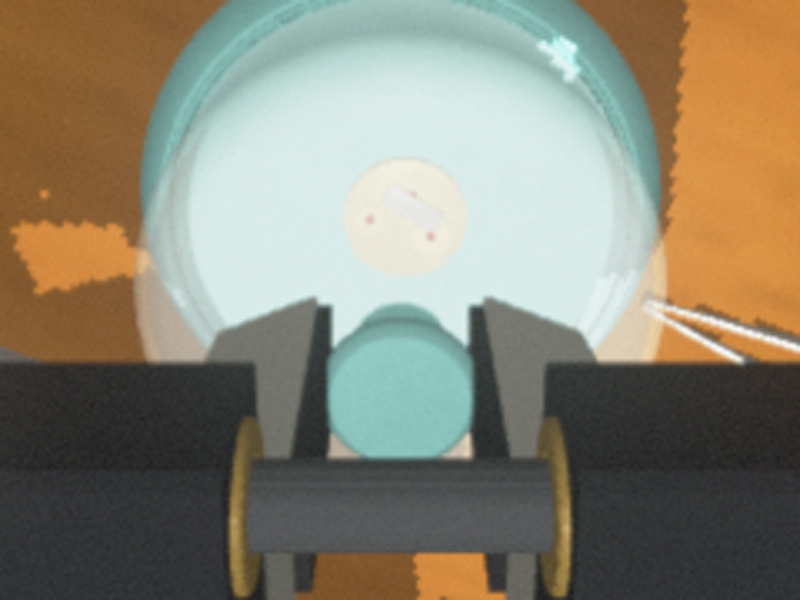

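Call:
step_arm([
  {"hand":-1,"linear":[0,0,-1],"rot":[0,0,0]},
  {"hand":-1,"linear":[0,0,-3],"rot":[0,0,0]},
  {"hand":-1,"linear":[0,0,-5],"rot":[0,0,0]},
  {"hand":-1,"linear":[0,0,-8],"rot":[0,0,0]},
  {"hand":-1,"linear":[0,0,-11],"rot":[0,0,0]},
  {"hand":-1,"linear":[0,0,-14],"rot":[0,0,0]},
  {"hand":-1,"linear":[0,0,-17],"rot":[0,0,0]},
  {"hand":-1,"linear":[0,0,-19],"rot":[0,0,0]},
  {"hand":-1,"linear":[0,0,-20],"rot":[0,0,0]},
  {"hand":-1,"linear":[0,0,-20],"rot":[0,0,0]},
])

```text
t: 5.55
tcp_pos: [422.6, 367.5, 107.1]
ee_rot: [-0.001, 0.982, 0.19, 0.001]
contact_force: [0.6, -0.1, -1.3]
opening: 0.244
```

```bash
python3 look.py w5; python3 - <<'E'
from h import *
im=cv2.imread("pics/w5.png")[100:340,96:416];s=eyes.camera("scene")[120:260,150:350]
cv2.imwrite("pics/w5c.png",np.hstack([cv2.resize(im,(400,300)),cv2.resize(s,(400,300),interpolation=cv2.INTER_CUBIC)]))
E
```

```text
[422.582 367.541 107.144] [0.578 0.524 1.59  0.001 1.026 1.766] [ 0.608 -0.135 -1.323] 0.24436084742157496 5.55
[[258.851 245.579]
 [257.88  192.933]] [[255.791 247.178]]
```

View pics/w5c.png

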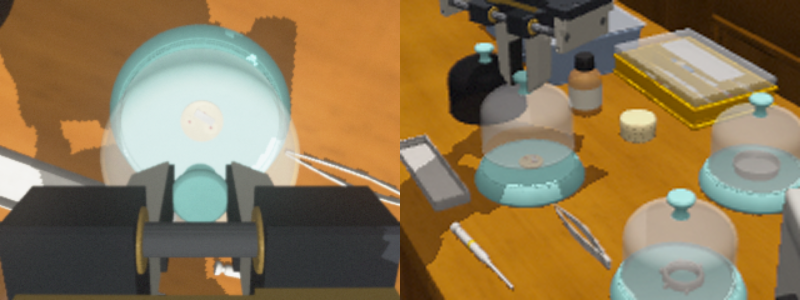

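The dome is lifting clear and level in both views, the movement is still on the tray, and the tray hasn't shifted. I'll lift the remaining 130 mm.

Call:
step_arm([
  {"hand":-1,"linear":[0,0,-5],"rot":[0,0,0]},
  {"hand":-1,"linear":[0,0,-13],"rot":[0,0,0]},
  {"hand":-1,"linear":[0,0,-22],"rot":[0,0,0]},
  {"hand":-1,"linear":[0,0,-31],"rot":[0,0,0]},
  {"hand":-1,"linear":[0,0,-40],"rot":[0,0,0]},
  {"hand":-1,"linear":[0,0,-49],"rot":[0,0,0]},
  {"hand":-1,"linear":[0,0,-57],"rot":[0,0,0]},
  {"hand":-1,"linear":[0,0,-63],"rot":[0,0,0]},
  {"hand":-1,"linear":[0,0,-66],"rot":[0,0,0]},
  {"hand":-1,"linear":[0,0,-66],"rot":[0,0,0]},
])

```text
t: 6.48
tcp_pos: [422.7, 367.5, 173.6]
ee_rot: [-0.001, 0.982, 0.19, 0.001]
contact_force: [-0.4, 0.6, 0.0]
opening: 0.243
```

Call:
step_arm([
  {"hand":-1,"linear":[0,0,-5],"rot":[0,0,0]},
  {"hand":-1,"linear":[0,0,-12],"rot":[0,0,0]},
  {"hand":-1,"linear":[0,0,-20],"rot":[0,0,0]},
  {"hand":-1,"linear":[0,0,-29],"rot":[0,0,0]},
  {"hand":-1,"linear":[0,0,-38],"rot":[0,0,0]},
  {"hand":-1,"linear":[0,0,-47],"rot":[0,0,0]},
  {"hand":-1,"linear":[0,0,-55],"rot":[0,0,0]},
  {"hand":-1,"linear":[0,0,-61],"rot":[0,0,0]},
  {"hand":-1,"linear":[0,0,-64],"rot":[0,0,0]},
  {"hand":-1,"linear":[0,0,-64],"rot":[0,0,0]},
])

```text
t: 7.32
tcp_pos: [422.8, 367.5, 238.5]
ee_rot: [-0.001, 0.982, 0.19, 0.002]
contact_force: [-0.4, 0.2, -0.4]
opening: 0.248
```

```bash
python3 look.py w6; python3 - <<'E'
from h import *
print(rot(ctrl.read_state()['ee_rot'])[:,2])
im=cv2.imread("pics/w6.png")
cv2.imwrite("pics/w6c.png",np.vstack([np.hstack([cv2.resize(im,(400,300)),cv2.resize(eyes.camera("scene")[60:270,110:390],(400,300),interpolation=cv2.INTER_CUBIC)]),np.hstack([cv2.resize(eyes.camera("top")[80:320,100:420],(400,300),interpolation=cv2.INTER_CUBIC)]*2)]))
E
```

```text
[422.769 367.492 238.459] [0.578 0.396 1.409 0.001 1.332 1.766] [-0.355  0.153 -0.4  ] 0.24811454077495113 7.3167
[[257.632 183.817]
 [257.283 162.325]] [[255.776 247.232]]
[ 0.00181901  0.00271569 -0.99999466]
```

View pics/w6c.png

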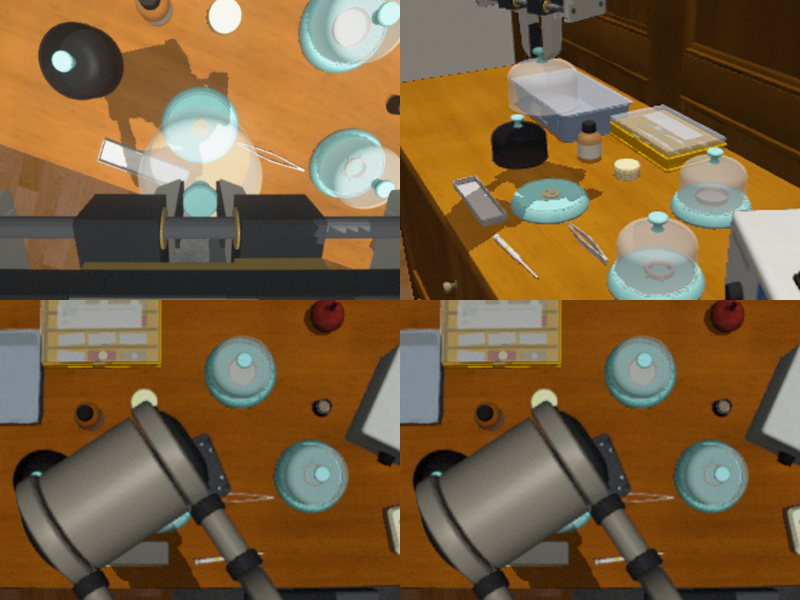

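The dome is about 152 mm up, held level, and the movement sits undisturbed on its tray. Holding still for over 3 s.

Call:
step_arm([
  {"hand":-1,"linear":[0,0,0],"rot":[0,0,0]},
  {"hand":-1,"linear":[0,0,0],"rot":[0,0,0]},
  {"hand":-1,"linear":[0,0,0],"rot":[0,0,0]},
  {"hand":-1,"linear":[0,0,0],"rot":[0,0,0]},
  {"hand":-1,"linear":[0,0,0],"rot":[0,0,0]},
  {"hand":-1,"linear":[0,0,0],"rot":[0,0,0]},
  {"hand":-1,"linear":[0,0,0],"rot":[0,0,0]},
  {"hand":-1,"linear":[0,0,0],"rot":[0,0,0]},
  {"hand":-1,"linear":[0,0,0],"rot":[0,0,0]},
  {"hand":-1,"linear":[0,0,0],"rot":[0,0,0]},
])

```text
t: 8.3
tcp_pos: [422.3, 367.2, 237.1]
ee_rot: [-0.001, 0.982, 0.19, 0.001]
contact_force: [-0.9, 0.5, -0.5]
opening: 0.247
```

Call:
step_arm([
  {"hand":-1,"linear":[0,0,0],"rot":[0,0,0]},
  {"hand":-1,"linear":[0,0,0],"rot":[0,0,0]},
  {"hand":-1,"linear":[0,0,0],"rot":[0,0,0]},
  {"hand":-1,"linear":[0,0,0],"rot":[0,0,0]},
  {"hand":-1,"linear":[0,0,0],"rot":[0,0,0]},
  {"hand":-1,"linear":[0,0,0],"rot":[0,0,0]},
  {"hand":-1,"linear":[0,0,0],"rot":[0,0,0]},
  {"hand":-1,"linear":[0,0,0],"rot":[0,0,0]},
  {"hand":-1,"linear":[0,0,0],"rot":[0,0,0]},
  {"hand":-1,"linear":[0,0,0],"rot":[0,0,0]},
])

```text
t: 9.13
tcp_pos: [422.3, 367.2, 237.1]
ee_rot: [-0.001, 0.982, 0.19, 0.001]
contact_force: [-0.1, -0.5, -0.9]
opening: 0.248
```

Call:
step_arm([
  {"hand":-1,"linear":[0,0,0],"rot":[0,0,0]},
  {"hand":-1,"linear":[0,0,0],"rot":[0,0,0]},
  {"hand":-1,"linear":[0,0,0],"rot":[0,0,0]},
  {"hand":-1,"linear":[0,0,0],"rot":[0,0,0]},
  {"hand":-1,"linear":[0,0,0],"rot":[0,0,0]},
  {"hand":-1,"linear":[0,0,0],"rot":[0,0,0]},
  {"hand":-1,"linear":[0,0,0],"rot":[0,0,0]},
  {"hand":-1,"linear":[0,0,0],"rot":[0,0,0]},
  {"hand":-1,"linear":[0,0,0],"rot":[0,0,0]},
  {"hand":-1,"linear":[0,0,0],"rot":[0,0,0]},
])

```text
t: 9.97
tcp_pos: [422.3, 367.2, 237.1]
ee_rot: [-0.001, 0.982, 0.19, 0.001]
contact_force: [-0.8, 0.6, -1.0]
opening: 0.243
```

Call:
step_arm([
  {"hand":-1,"linear":[0,0,0],"rot":[0,0,0]},
  {"hand":-1,"linear":[0,0,0],"rot":[0,0,0]},
  {"hand":-1,"linear":[0,0,0],"rot":[0,0,0]},
  {"hand":-1,"linear":[0,0,0],"rot":[0,0,0]},
  {"hand":-1,"linear":[0,0,0],"rot":[0,0,0]},
  {"hand":-1,"linear":[0,0,0],"rot":[0,0,0]},
  {"hand":-1,"linear":[0,0,0],"rot":[0,0,0]},
  {"hand":-1,"linear":[0,0,0],"rot":[0,0,0]},
  {"hand":-1,"linear":[0,0,0],"rot":[0,0,0]},
  {"hand":-1,"linear":[0,0,0],"rot":[0,0,0]},
])

```text
t: 10.8
tcp_pos: [422.3, 367.2, 237.1]
ee_rot: [-0.001, 0.982, 0.19, 0.001]
contact_force: [-0.5, -0.7, -0.8]
opening: 0.246
```

Call:
step_arm([
  {"hand":-1,"linear":[0,0,0],"rot":[0,0,0]},
  {"hand":-1,"linear":[0,0,0],"rot":[0,0,0]},
  {"hand":-1,"linear":[0,0,0],"rot":[0,0,0]},
  {"hand":-1,"linear":[0,0,0],"rot":[0,0,0]},
  {"hand":-1,"linear":[0,0,0],"rot":[0,0,0]},
  {"hand":-1,"linear":[0,0,0],"rot":[0,0,0]},
  {"hand":-1,"linear":[0,0,0],"rot":[0,0,0]},
  {"hand":-1,"linear":[0,0,0],"rot":[0,0,0]},
  {"hand":-1,"linear":[0,0,0],"rot":[0,0,0]},
  {"hand":-1,"linear":[0,0,0],"rot":[0,0,0]},
])

```text
t: 11.63
tcp_pos: [422.3, 367.2, 237.1]
ee_rot: [-0.001, 0.982, 0.19, 0.001]
contact_force: [0.2, -0.0, -1.5]
opening: 0.244
```

```bash
python3 look.py w7; python3 - <<'E'
from h import *
im=cv2.imread("pics/w7.png")
cv2.imwrite("pics/w7c.png",np.hstack([cv2.resize(im,(400,300)),cv2.resize(eyes.camera("scene")[60:270,110:390],(400,300),interpolation=cv2.INTER_CUBIC)]))
E
```

```text
[422.329 367.196 237.15 ] [0.578 0.397 1.411 0.001 1.332 1.766] [ 0.206 -0.006 -1.541] 0.2438284185210787 11.6333
[[257.453 183.336]
 [257.109 161.703]] [[255.758 247.189]]
```

View pics/w7c.png

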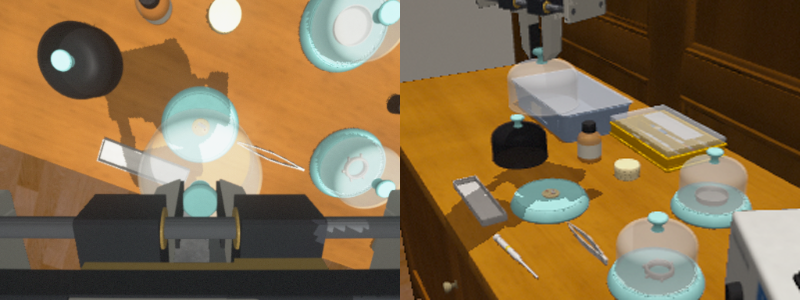

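The dome has stayed still at z 237.1 for over 3 s, the grip hasn't changed, and the scene looks the same.

```bash
python3 -c "
from plant import ctrl
print(ctrl.sign_off())"
```

```text
the job is handed in; nothing more can be done
None
```

I lifted the dome covering the watch movement by its knob, about 150 mm straight up, and held it still for about 4 s. I handed the job in at about 11.7 s with the dome still gripped.

- **Which dome:** all three cameras showed the small brass disc under this dome, at about x 422, y 367. The dish and the watch case were under the other two, which I left alone.
- **Last checks:** the tool stayed at z 237.1 mm with the grip steady at about 0.245 open. Its axis was within about 0.2° of vertical when last computed, just before the hold. The wrist and scene pictures showed the dome level, the movement on its tray, and nothing else visibly moved.
- **Small disagreements:**
  - The first scene-camera estimate of the knob was about 6 mm off in y from the top view; the wrist camera agreed with the top view.
  - The fingers closed to about 22.5 mm on a knob listed as 25 mm.
  - After the lift the arm settled down by about 1.4 mm before holding still.

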